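# Couple the work holder to its ball stand

## Task

Mount the loose ball coupler on the ball stand: raise its handle all the way, set the coupler over the ball with its handle lying over the longer end of the plate and press it gently until it is fully home, sitting flat on the plate, then press the handle fully down so that it locks, and let go. Do not drop or force it onto the stand, and leave the other things on the bench where they are.

Things in the scene. Friction and masses are not known exactly. Their poses are not given: they have to be found in the camera images.
- coupler: loose ball coupler, aluminium, 0.9 kg. Origin: on the axis of its ball socket, level with its flat sole; x forward to the nose with the handle, z up. Housing x -30 to 27 mm, 60 mm wide, roof at z 60 mm. In front two skids to x 78 mm, 12 mm high, each with a post at x 70 mm up to z 56 mm, beside the handle. Over 70 N of contact with the stand, its studs' squeeze (30 N) included, is forcing
- socket (a point): where the ball's centre comes when home, 34 mm above the sole: middle of the socket, 42 mm square, open below. Two sprung studs in it resist the ball from about 22 mm before home; passing them takes 13 to 22 N in all, the coupler's own 9 N is not enough, and they still rub at the end: press on until the sole meets the plate. With the handle down its hook bars the ball or locks it in
- grip_block (a point): middle of the dark steel grip block on the coupler's roof, on the socket axis, 78 mm above the sole: 44 mm long in x, 30 mm wide in y, 36 mm high (z 60 to 96 mm); axes as the coupler's
- tongue_end (a point): rear end of the coupler's tongue (36 mm wide, 30 mm high), 95 mm behind the socket axis, 15 mm above the sole
- handle (a joint): angle of the coupler's handle (rad): 0 fully down and level (locked), 1.15 raised to its stop. Clipped at 0: 0.1 to 0.3 Nm frees it or, pressing down, clicks it in over the last 0.25 rad; elsewhere light friction keeps it where it is left. The ball can pass only above about 0.35
- handle_hinge (a point): middle of the handle's hinge pin, 30 mm ahead of the socket axis and 44 mm above the sole; the hinge runs along the coupler's y; axes as the coupler's
- knob (a point): middle of the black ball knob, 20 mm in diameter, at the end of the handle, 86 mm from the hinge; x along the handle, outward, z up with the handle down. Pinched across the coupler's y it turns freely between the fingers while the handle swings. With the handle down it is 44 mm above the sole, with free space below and beside it
- home_pin (a joint): rise (m) of the steel indicator pin in the top of the grip block: 0 with the socket empty; the ball's top pushes it to about 0.004 when the coupler is fully home (its top then stands 5 mm above the block); it begins to rise 4 mm before home
- stand: the fixed ball stand, steel. Origin: on the ball's vertical axis, on the bench; base 140 by 100 mm. Above it a level plate 72 mm wide, x -45 to +85 mm: +x is its longer end, for the handle. On it the 38 mm ball on a 16 mm neck, centre 34 mm above the plate. The plate's height is set anywhere from 46 to 72 mm (top above bench), not measured: see or feel it. Rubber below it gives 1 mm per 12 N
- paint_tube: bystander: aluminium paint tube, 26 mm thick, 95 mm long, lying; origin in the middle of its underside
- water_jar: bystander: glass jar, 60 mm wide, 75 mm high; origin in the middle of its underside
- paint_a: bystander: paint bottle, 60 mm wide, 180 mm high; origin in the middle of its underside
- paint_b: bystander: paint bottle, 60 mm wide, 180 mm high; origin in the middle of its underside
- mug: bystander: white mug, 76 mm wide, 90 mm high; origin in the middle of its underside
- spare_knob: bystander: turned steel knob, 40 mm wide, 46 mm high; origin in the middle of its underside
- screwdriver: bystander: red-handled screwdriver, lying; origin in the middle of its underside
- brush: bystander: wide paint brush with a wooden handle, lying; origin in the middle of its underside
There are look-alikes about, which are no part of the job. Several things have the shape of the coupler; the one meant has the colours described above. Leave any pink look-alike of the stand alone.

How it is judged (in metres and radians):
On the way, in this order (a step that is already met when the one before it is completed fails the run):
1. the handle is raised (above 0.9 rad) while the coupler is not yet over the stand (value of joint handle above 0.9 rad and horizontal distance between coupler and stand above 0.1 m), for 0.2 s.
2. the coupler is home on the ball (pin up 3 mm, axis within 6 mm, level within 0.06 rad) with its handle still raised above 0.5 rad (value of joint home_pin above 0.003 m and value of joint handle above 0.5 rad and horizontal distance between coupler and stand below 0.006 m and angle between coupler's own z axis and vertical below 0.06 rad), for 0.3 s.
At the end, for the whole second after the job is handed in: The coupler rests home on the ball (indicator pin up more than 3 mm, socket axis within 6 mm of the ball's, level within 0.06 rad), along the plate within 0.2 rad with the handle over its longer end, the handle locked down (below 0.05 rad), standing still and carried by the stand (value of joint handle below 0.05 rad and value of joint home_pin above 0.003 m and horizontal distance between coupler and stand below 0.006 m and angle between coupler's own z axis and vertical below 0.06 rad and angle between the x axis of coupler and the x axis of stand, either way round below 0.2 rad and x of knob in the frame of stand above 0.08 m and contact force between coupler and stand above 2 N and linear speed of coupler below 0.02 m/s); the robot touches nothing.
It fails at once if the coupler is pressed, knocked or dropped on the stand with more than 70 N (all contact forces added, of which the sprung studs make up to 30 N) (contact force between coupler and stand above 70 N).
It fails at once if a bystander is moved more than 40 mm (distance of any of paint_tube, water_jar, paint_a, paint_b, mug, spare_knob, screwdriver, brush from where it was at the start of the episode above 0.04 m).
It also fails if it takes over 72 s, if anything falls off the work surface, if the arm or the gripper's body presses on something with over 40 N, if the wrist force passes 120 N, or if a joint passes its speed limit or range.

## Robot

A 6-joint arm with a two-finger parallel gripper is mounted at the origin on the work surface. World frame = base frame: x ahead of the robot, y to its left, z up, the work surface at z = 0. Lengths are in m, angles in degrees, forces in N, time in s.
With the tool pointing down it reaches from about 0.35 to 0.875 m from the base axis. Payload 4.2 kg.
Tool frame: the origin (TCP) lies on the front face of the gripper's body, between the roots of the fingers; the fingertips stand finger_overhang ahead of it and the grasp point (between the pads) lies 51 mm ahead of it (finger_overhang is the distance from the TCP to the fingertips, in m); z points along the fingers, y is the line along which they close (so a half turn about z gives the same grasp; the last joint's range is limited). The gripper opens to 87 mm and grips with 3 to 60 N. Pads are 19 mm wide; open, the fingers measure 117 mm over their backs; the gripper's body (75 mm by 190 mm) begins 51 mm behind the grasp point.
Start: joints at [-57.605, 22.042, 0.453, 0, -68.411, -14.817], TCP at [0.189, -0.596, 0.292] pointing down, gripper open.
Joint ranges: [-179.83, 179.83], [-69.29, 118.12], [-61.27, 80.66], [-181.25, 117.63], [-171.15, -9.14], [-177.46, 177.46]. Speed limits (degrees/s): [159.86, 159.86, 180, 180, 180, 180].

## Interface

Orientations are given as a 3x3 rotation matrix whose columns are the frame's x, y, z axes.
In Python, from station import sense, capture, camera_model, finish_job, finger_overhang gives the robot as it stands. The module is installed in compiled form; this text tells all that it offers.
- The arm moves only by the tool jog_arm, never from a script. Its argument "rows" is a list that holds one entry, the list of rows, each a list of 4 numbers: the shift along the tool's x, y, z in m, then the turn about the tool's z in rad. A call has 1 to 20 rows; each row shifts and turns the commanded pose from where the row before left it, along the tool's axes as they then stand; what a row does not reach is not made up. A row lasts 1/8 s, in which the tool goes at most 62.5 mm and 10.7 degrees, less where a joint would pass 70% of its speed; a pose out of reach is approached as far as the arm can. A call is refused whole if a number of a shift passes 0.0625 or a number of a turn 0.188, either way. A call with a gripper value outside its range is refused whole. "claw" is the opening, from 0 (shut) to 1 (fully open), set as the call begins (left out, the last holds). The fingers move at their own pace and stop on an object; the grip force is fixed at half the most. Time passes only in rows, so rows that do not move let the fingers close. It gives the time, the measured TCP pose, the force, the opening and the grip force at its end, in the units of the state.
- sense(): the state, without advancing time (a new reading comes with each control period).
- capture(name): name is "scene" or "top"; returns the picture (384x512x3 uint8, red, green, blue); there is no depth.
- camera_model(name): a dict with "fovy" (degrees; the focal length in pixels is half the picture's height over the tangent of half this angle, whatever the lens; pixels are square), "cx", "cy" (the principal point, pixels), "eye" and "rotation" of the camera in the world. Camera axes: x right, y down, z forward; pixel columns grow to the right and rows downward; lengths in m; the calibration is good to about 2 mm. A picture is of the moment at which its call begins. camera_model takes no time and is no camera call.
- finish_job(): hands the job in; it is judged then, once.
The state is a dict: "time_s": time; "joints": joint angles; "joint_velocities": joint speeds; "effort": joint torques, N m; "tcp_pos": TCP position; "ee_rot": TCP orientation; "wrist_force": force on the tool from outside, world axes, zero at the start; "moment": the same for the moment, N m; "gripper_width": opening from 0.0 (shut) to 1.0 (fully open); "gripper_force": force on a finger pad.
Only numpy, scipy, OpenCV 4.12 (cv2) and the standard library are available. Lean on these libraries where they do the work, as an engineer would, in place of code of your own. Each camera call takes 0.05 s, during which the arm holds its last target. There are 200 camera calls.

## Working session

There is one attempt and no reset: what is moved stays moved. The work goes in short steps, Python scripts to look and compute and a tool call to move; the robot and the scene stay as the last step left them, time stands still between calls to the robot, and variables do not carry over. Pictures are saved under pics/ and viewed, at most 10 in all, crops included, and the job is handed in when it is done.

Besides the shell and the picture viewer there is one more tool, called after "Call:" by a JSON object that holds its "name" and its "arguments". jog_arm: Moves the arm, as the interface text tells. Its arguments: {"type":"object","properties":{"rows":{"type":"array"},"claw":{"type":"number"}},"required":["rows"]}

```bash
mkdir -p pics; cat > h.py <<'E'
import numpy as np, cv2
from station import *
def save(n,f):
    im=capture(n); cv2.imwrite(f,im[:,:,::-1]); return im
def ray(n,u,v):
    c=camera_model(n); f=192/np.tan(np.radians(c['fovy'])/2)
    d=np.array(c['rotation'])@np.array([(u-c['cx'])/f,(v-c['cy'])/f,1]); return np.array(c['eye']),d
def atz(n,u,v,z):
    e,d=ray(n,u,v); return (e+d*(z-e[2])/d[2]).round(4)
def pix(n,p):
    c=camera_model(n); f=192/np.tan(np.radians(c['fovy'])/2)
    q=np.array(c['rotation']).T@(np.array(p)-c['eye']); return (f*q[0]/q[2]+c['cx'],f*q[1]/q[2]+c['cy'])
E
python3 - <<'E'
from h import *
a=save("scene","pics/s0.png");b=save("top","pics/t0.png")
cv2.imwrite("pics/both.png",cv2.resize(np.vstack([a,b])[:,:,::-1],None,fx=.78,fy=.78))
for n in("scene","top"):print({k:np.round(v,3) if not isinstance(v,str) else v for k,v in camera_model(n).items()})
s=sense();print(s);print(finger_overhang)
E
```

```text
{'fovy': np.float64(56.766), 'cx': np.float64(255.749), 'cy': np.float64(187.437), 'eye': array([ 0.921, -0.27 ,  0.925]), 'rotation': array([[ 0.526,  0.736, -0.426],
       [ 0.85 , -0.456,  0.262],
       [-0.002, -0.5  , -0.866]])}
{'fovy': np.float64(49.962), 'cx': np.float64(260.548), 'cy': np.float64(189.093), 'eye': array([0.416, 0.01 , 1.423]), 'rotation': array([[ 0.026, -0.999,  0.047],
       [-1.   , -0.027, -0.007],
       [ 0.008, -0.047, -0.999]])}
{'time_s': 0.1, 'joints': array([-5.76064043e+01,  2.20871050e+01,  3.86818240e-01, -2.44250125e-02,
       -6.84101798e+01, -1.48168291e+01]), 'joint_velocities': array([-0.06350033, -0.07306192,  0.14481995,  0.17288939,  0.0533559 ,
       -0.0331335 ]), 'effort': array([-7.41279637e-04, -3.91691494e+01,  1.87935734e+01,  4.23194200e+00,
        1.34569954e-02, -5.85948715e-05]), 'tcp_pos': array([ 0.18864112, -0.59543233,  0.29125786]), 'ee_rot': array([[-9.53360634e-01, -3.01832757e-01, -6.98171558e-04],
       [-3.01833544e-01,  9.53358865e-01,  1.84031470e-03],
       [ 1.10140783e-04,  1.96521519e-03, -9.99998063e-01]]), 'wrist_force': array([ 0.21693539,  0.4028709 , -0.11006984]), 'moment': array([ 0.00717629,  0.04786834, -0.0423914 ]), 'gripper_force': 0.0, 'gripper_width': 0.9989104435152677}
0.0697
```

View pics/s0.png

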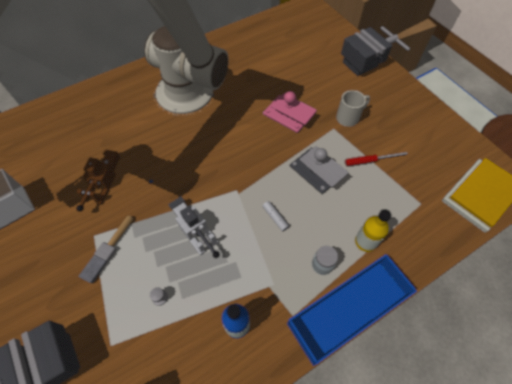

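View pics/t0.png

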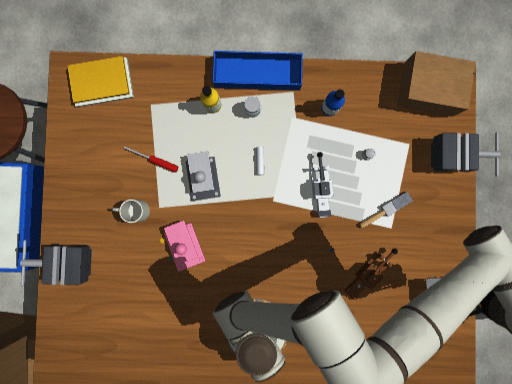

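Candidates for the coupler are the silver one at scene (195,225) / top (319,185), and a copper-brown look-alike at scene (97,180) / top (375,270). For the stand they are the grey one at scene (320,165) / top (200,175), and the pink look-alike at scene (290,110) / top (185,245). I choose the silver coupler and the grey stand, and check both in one close crop.

```bash
python3 - <<'E'
import cv2,numpy as np
s=cv2.imread('pics/s0.png');t=cv2.imread('pics/t0.png')
r=lambda a:cv2.resize(a,(400,300),interpolation=cv2.INTER_CUBIC)
# 80x60 windows, 5x for couplers/stands
A=r(s[190:265,150:250]);B=r(t[145:220,270:370]);C=r(s[130:205,270:370]);D=r(t[140:215,150:250])
cv2.imwrite('pics/c0.png',np.vstack([np.hstack([A,B]),np.hstack([C,D])]))
E
```

```text
(no output)
```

View pics/c0.png

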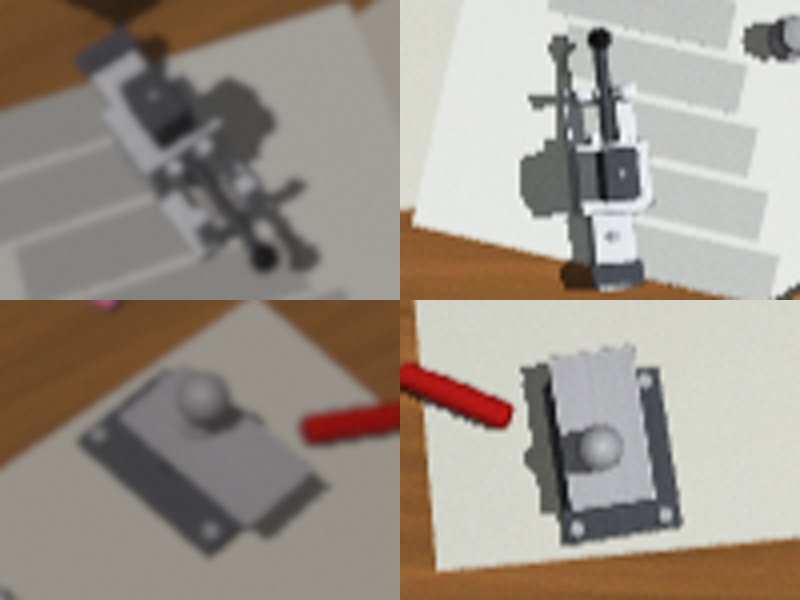

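The crop shows the silver coupler with dark steel block: pin at scene (188.5,213.7) / top (325.5,188.5), black knob at scene (216,254) / top (319.8,154.5). The grey stand has its ball at scene (321.2,154.2) / top (200.2,176.5), and its long end points up in the top view.

```bash
cat >> h.py <<'E'
def tri(a,b):
    (e,d),(g,k)=ray("scene",*a),ray("top",*b)
    d=d/np.linalg.norm(d);k=k/np.linalg.norm(k)
    s=np.linalg.lstsq(np.c_[d,-k],g-e,rcond=None)[0]
    p,q=e+s[0]*d,g+s[1]*k; return ((p+q)/2).round(4),round(np.linalg.norm(p-q),4)
E
python3 - <<'E'
from h import *
cs=lambda x,y:(x/4+150,y/4+190); ct=lambda x,y:((x-400)/4+270,y/4+145)
ss=lambda x,y:(x/4+270,(y-300)/4+130); st=lambda x,y:((x-400)/4+150,(y-300)/4+140)
print("pin",tri(cs(154,95),ct(622,174)))
print("knob",tri(cs(264,257),ct(599,38)))
print("tongue rear top mid @.03", atz("top",*ct(618,266),.03), atz("scene",*cs(112,55),.03))
print("ball",tri(ss(205,397),st(601,446)))
for z in(.05,.06,.07):
  c=[atz("top",*st(*q),z)[:2] for q in((552,358),(632,348),(655,497),(570,512))];print(z,c)
  print(" ".join(str(np.linalg.norm(c[i]-c[(i+1)%4]).round(3)) for i in range(4)))
print("base", [atz("top",*st(*q),.008)[:2] for q in((658,368),(682,523),(563,545))])
E
```

```text
pin (array([ 0.4864, -0.2091,  0.0926]), np.float64(0.0014))
knob (array([ 0.6029, -0.1962,  0.0437]), np.float64(0.0003))
tongue rear top mid @.03 [ 0.4116 -0.2182  0.03  ] [ 0.4101 -0.2151  0.03  ]
ball (array([0.5153, 0.1978, 0.0906]), np.float64(0.0032))
0.05 [array([0.5899, 0.2455]), array([0.6002, 0.179 ]), array([0.476 , 0.1558]), array([0.4616, 0.2261])]
0.067 0.126 0.072 0.13
0.06 [array([0.5887, 0.2438]), array([0.5988, 0.1777]), array([0.4755, 0.1548]), array([0.4613, 0.2245])]
0.067 0.125 0.071 0.129
0.07 [array([0.5874, 0.242 ]), array([0.5975, 0.1765]), array([0.4751, 0.1537]), array([0.4609, 0.2229])]
0.066 0.125 0.071 0.128
base [array([0.5891, 0.1612]), array([0.4561, 0.1365]), array([0.4346, 0.2377])]
```

Call:
{"name": "jog_arm", "arguments": {"rows": [[[0,0,0,0.1],[0,0,0,0.099],[-0.0325,0.025,0,0],[-0.0325,0.025,0,0],[-0.0325,0.025,0,0],[-0.0325,0.025,0,0],[-0.0325,0.025,0,0],[-0.0325,0.025,0,0],[-0.0325,0.025,0,0],[-0.0325,0.025,0,0],[-0.0325,0.025,0,0],[-0.0325,0.025,0,0],[-0.0325,0.025,0,0],[-0.0325,0.025,0,0],[-0.0325,0.026,0,0],[-0.0325,0.026,0,0]]], "claw": 1}}

```text
time_s: 2.1
tcp_pos: [0.6039, -0.1958, 0.2917]
ee_rot: [[-0.994, -0.108, -0.001], [-0.108, 0.994, 0.0], [0.001, 0.0, -1.0]]
wrist_force: [0.6, -0.8, -0.7]
gripper_width: 1.002
gripper_force: 0.0
```

Call:
{"name": "jog_arm", "arguments": {"rows": [[[0,0,0.04,0],[0,0,0.04,0],[0,0,0,0],[0,0,0,0]]]}}

```text
time_s: 2.6
tcp_pos: [0.6041, -0.1973, 0.2137]
ee_rot: [[-0.994, -0.108, 0.002], [-0.108, 0.994, -0.001], [-0.002, -0.001, -1.0]]
wrist_force: [0.1, 0.1, 0.0]
gripper_width: 0.999
gripper_force: 0.0
```

```bash
cat >> h.py <<'E'
def to(p,yaw):
    """remaining shift in tool axes to TCP point p, and turn so that tool x = yaw deg"""
    s=sense();R=np.array(s['ee_rot']);y=np.degrees(np.arctan2(R[1,0],R[0,0]))
    print("t",round(s['time_s'],2),"tcp",np.round(s['tcp_pos'],4),"yaw",y.round(2),"shift",(R.T@(np.array(p)-s['tcp_pos'])).round(4),"turn",np.radians((y-yaw+180)%360-180).round(4),"F",np.round(s['wrist_force'],2),"w",round(s['gripper_width'],3))
E
python3 - <<'E'
from h import *
to([.6029,-.1962,.095],186.2)
a=save("scene","pics/s1.png");b=save("top","pics/t1.png")
r=lambda a:cv2.resize(a[:,:,::-1],(400,300),interpolation=cv2.INTER_CUBIC)
cv2.imwrite('pics/c1.png',np.hstack([r(a[170:275,140:280]),r(b[100:205,260:400])]))
E
```

```text
t 2.6 tcp [ 0.6041 -0.1973  0.2137] yaw -173.8 shift [0.0013 0.0013 0.1187] turn -0.0 F [0.06 0.11 0.02] w 0.999
```

View pics/c1.png

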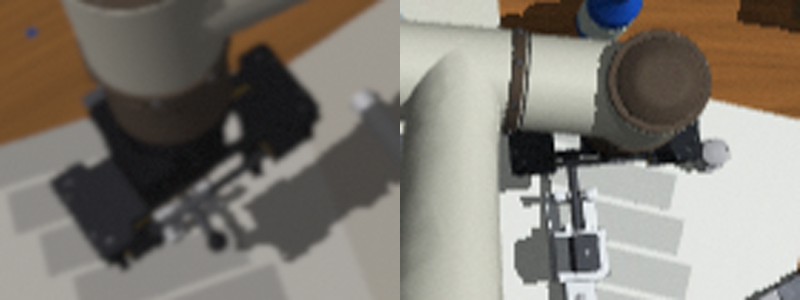

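The crop shows the gripper astride the handle, with the knob between the fingers at crop (217,240). The spare knob is clear of it, since it is lower than the gripper body. Descending.

Call:
{"name": "jog_arm", "arguments": {"rows": [[[0.0013,0.0013,0.03,0],[0,0,0.03,0],[0,0,0.03,0],[0,0,0.02,0],[0,0,0.0087,0],[0,0,0,0],[0,0,0,0]]]}}

```text
time_s: 3.58
tcp_pos: [0.6027, -0.1959, 0.095]
ee_rot: [[-0.994, -0.108, 0.003], [-0.108, 0.994, -0.0], [-0.003, -0.001, -1.0]]
wrist_force: [0.7, -0.1, -0.3]
gripper_width: 0.997
gripper_force: 0.0
```

Call:
{"name": "jog_arm", "arguments": {"rows": [[[0,0,0,0],[0,0,0,0],[0,0,0,0],[0,0,0,0],[0,0,0,0],[0,0,0,0],[0,0,0,0],[0,0,0,0]]], "claw": 0}}

```text
time_s: 4.58
tcp_pos: [0.6018, -0.1959, 0.0935]
ee_rot: [[-0.994, -0.108, 0.0], [-0.108, 0.994, -0.0], [-0.0, -0.0, -1.0]]
wrist_force: [-0.1, -1.2, -0.8]
gripper_width: 0.202
gripper_force: 30.0
```

Call:
{"name": "jog_arm", "arguments": {"rows": [[[0.0002,0,-0.0043,0],[0.0002,0,-0.0043,0],[0.0006,0,-0.0043,0],[0.0007,0,-0.0042,0],[0.0021,0,-0.0083,0],[0.003,0,-0.0081,0],[0.0037,0,-0.0077,0]]]}}

```text
time_s: 5.45
tcp_pos: [0.5905, -0.1969, 0.1352]
ee_rot: [[-0.994, -0.107, -0.001], [-0.107, 0.994, 0.0], [0.001, 0.0, -1.0]]
wrist_force: [-0.8, -0.5, -3.4]
gripper_width: 0.201
gripper_force: 30.1
```

Call:
{"name": "jog_arm", "arguments": {"rows": [[[0.0045,0,-0.0073,0],[0.0052,0,-0.0068,0],[0.0058,0,-0.0063,0],[0.0065,0,-0.0057,0],[0.007,0,-0.005,0],[0.0075,0,-0.0043,0],[0,0,0,0],[0,0,0,0]]]}}

```text
time_s: 6.45
tcp_pos: [0.5549, -0.2007, 0.1699]
ee_rot: [[-0.994, -0.107, -0.001], [-0.107, 0.994, 0.0], [0.0, 0.0, -1.0]]
wrist_force: [-1.5, -0.9, -6.0]
gripper_width: 0.204
gripper_force: 30.2
```

```bash
python3 - <<'E'
from h import *
to([.5511,-.2018,.1735],186.2)
a=save("scene","pics/s2.png");b=save("top","pics/t2.png")
r=lambda a:cv2.resize(a[:,:,::-1],(400,300),interpolation=cv2.INTER_CUBIC)
cv2.imwrite('pics/c2.png',np.hstack([r(a[170:275,140:280]),r(b[100:205,260:400])]))
E
```

```text
t 6.45 tcp [ 0.5549 -0.2007  0.1699] yaw -173.83 shift [ 0.0039 -0.0007 -0.0036] turn -0.0005 F [-1.49 -0.89 -6.05] w 0.204
```

View pics/c2.png

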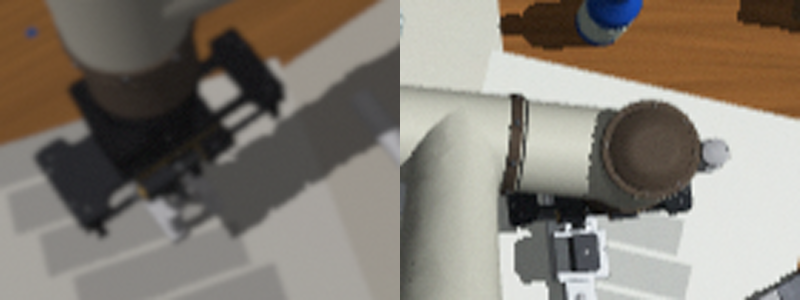

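The crop shows the handle raised and the block and pin at crop (585,253), same place as before, so the coupler stayed put. Releasing, rising and moving to the block.

Call:
{"name": "jog_arm", "arguments": {"rows": [[[0,0,0,0],[0,0,0,0],[0,0,0,0],[0,0,0,0],[0,0,-0.01,0],[0,0,-0.03,0],[0,0,-0.04,0],[0.02,-0.001,0,0],[0.028,0,0,0],[0.0204,0,0,0],[0,0,0,0],[0,0,0,0]]], "claw": 1}}

```text
time_s: 8.05
tcp_pos: [0.488, -0.2092, 0.2509]
ee_rot: [[-0.994, -0.108, 0.002], [-0.108, 0.994, -0.0], [-0.002, -0.001, -1.0]]
wrist_force: [0.6, 0.7, 0.1]
gripper_width: 0.997
gripper_force: 0.0
```

```bash
python3 - <<'E'
from h import *
to([.487,-.209,.135],186.2)
a=save("scene","pics/s3.png");b=save("top","pics/t3.png")
r=lambda a:cv2.resize(a[:,:,::-1],(400,300),interpolation=cv2.INTER_CUBIC)
cv2.imwrite('pics/c3.png',np.hstack([r(a[170:275,140:280]),r(b[100:205,260:400])]))
E
```

```text
t 8.05 tcp [ 0.488  -0.2092  0.2509] yaw -173.81 shift [0.0012 0.0004 0.1159] turn -0.0001 F [0.63 0.68 0.13] w 0.997
```

View pics/c3.png

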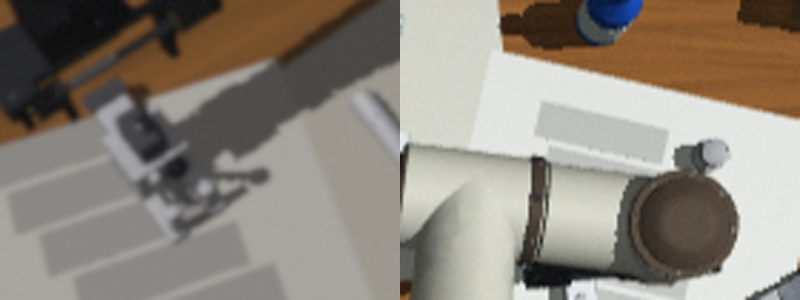

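The crop shows the knob raised, at about scene (200.5,227), with the pin unmoved at (188.7,214.8). The coupler is still in place, so I descend on the block.

Call:
{"name": "jog_arm", "arguments": {"rows": [[[0.0012,0.0004,0.03,0],[0,0,0.03,0],[0,0,0.03,0],[0,0,0.016,0],[0,0,0.0099,0],[0,0,0,0],[0,0,0,0]]]}}

```text
time_s: 9.02
tcp_pos: [0.4866, -0.209, 0.1349]
ee_rot: [[-0.994, -0.108, 0.001], [-0.108, 0.994, -0.0], [-0.001, -0.001, -1.0]]
wrist_force: [0.7, 0.4, -0.4]
gripper_width: 0.998
gripper_force: 0.0
```

Call:
{"name": "jog_arm", "arguments": {"rows": [[[0,0,0,0],[0,0,0,0],[0,0,0,0],[0,0,0,0],[0,0,0,0],[0,0,0,0],[0,0,0,0],[0,0,0,0]]], "claw": 0}}

```text
time_s: 10.02
tcp_pos: [0.486, -0.2089, 0.1342]
ee_rot: [[-0.994, -0.108, -0.0], [-0.108, 0.994, -0.0], [0.0, -0.0, -1.0]]
wrist_force: [0.1, -0.8, -0.1]
gripper_width: 0.344
gripper_force: 30.0
```

```bash
python3 - <<'E'
from h import *
for t in(.8,1.,1.15):
  x=.03+.086*np.cos(t)-0; print(t,np.round(pix("scene",[.487+x*.994,-.209+x*.108,.044+.086*np.sin(t)]),1))
E
```

```text
0.8 [207.2 237.6]
1.0 [203.6 231.9]
1.15 [200.7 227.6]
```

Call:
{"name": "jog_arm", "arguments": {"rows": [[[0,0,-0.005,0],[0,0,-0.015,0],[0,0,-0.03,0],[0,0,-0.04,0],[0,0,-0.04,0],[0,0,-0.03,0],[0,0,0,0],[0,0,0,0]]]}}

```text
time_s: 11.02
tcp_pos: [0.4845, -0.2083, 0.2922]
ee_rot: [[-0.994, -0.107, -0.004], [-0.107, 0.994, 0.002], [0.004, 0.003, -1.0]]
wrist_force: [0.1, -0.9, -9.8]
gripper_width: 0.347
gripper_force: 30.0
```

```bash
python3 - <<'E'
import cv2,numpy as np
s=cv2.imread('pics/s0.png');t=cv2.imread('pics/t0.png')
r=lambda a:cv2.resize(a,(400,600),interpolation=cv2.INTER_CUBIC)
def e(a): return cv2.convertScaleAbs(a,alpha=1.5,beta=-60)
cv2.imwrite('pics/c4.png',np.hstack([e(r(s[140:200,300:340])),e(r(t[145:205,180:220]))]))
E
```

```text
(no output)
```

View pics/c4.png

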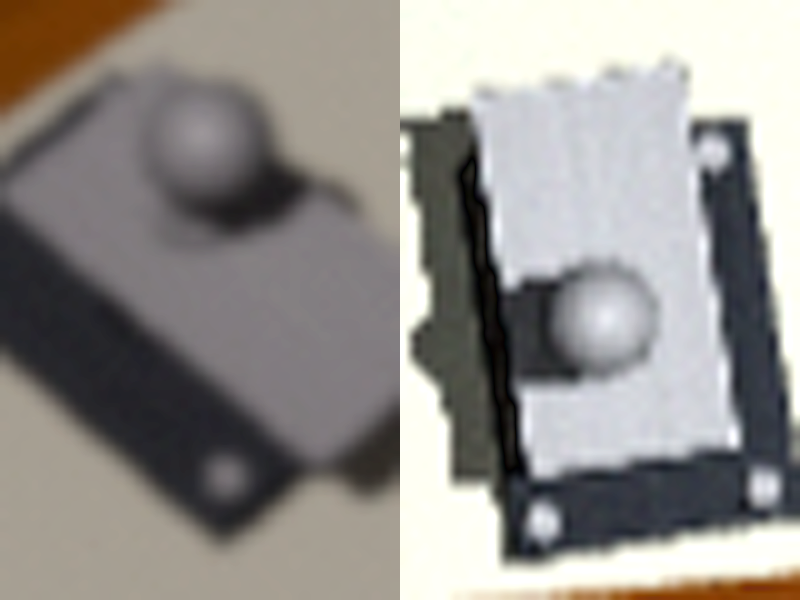

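Crop c4 shows the ball as a circle at scene (320.45,154.15) and top (199.75,176.25). The plate edges run at about 10° yaw, with the long end toward +x.

```bash
python3 - <<'E'
from h import *
print("ball",tri((320.45,154.15),(199.75,176.25)),"pin",tri((188.13,213.38),(325.13,188.13)))
print([atz("top",199.75,176.25,z) for z in(.08,.09,.106)], [atz("scene",320.45,154.15,z) for z in(.08,.09,.106)])
print("pin@.097",atz("top",325.13,188.13,.097),atz("scene",188.13,213.38,.097))
to([.515,.199,.292],190)
E
```

```text
ball (array([0.5149, 0.1978, 0.0906]), np.float64(0.0008)) pin (array([ 0.487 , -0.2085,  0.0955]), np.float64(0.001))
[array([0.5159, 0.1996, 0.08  ]), array([0.5152, 0.1982, 0.09  ]), array([0.514 , 0.1959, 0.106 ])] [array([0.5095, 0.2033, 0.08  ]), array([0.5144, 0.1977, 0.09  ]), array([0.5222, 0.1888, 0.106 ])]
pin@.097 [ 0.4871 -0.2078  0.097 ] [ 0.4876 -0.2091  0.097 ]
t 11.03 tcp [ 0.4845 -0.2083  0.2922] yaw -173.87 shift [-0.0738  0.4018  0.0009] turn -0.0676 F [ 0.14 -0.85 -9.75] w 0.347
```

Call:
{"name": "jog_arm", "arguments": {"rows": [[[0,0,0,-0.034],[0,0,0,-0.0336],[-0.0041,0.0164,0,0],[-0.0082,0.0328,0,0],[-0.0083,0.0329,0,0],[-0.0083,0.0329,0,0],[-0.0083,0.0329,0,0],[-0.0083,0.0329,0,0],[-0.0083,0.0329,0,0],[-0.0083,0.0329,0,0],[-0.0083,0.0329,0,0],[-0.0083,0.0329,0,0],[-0.0083,0.0329,0,0],[-0.0083,0.0329,0,0],[-0.0042,0.0165,0,0],[0,0,0,0],[0,0,0,0],[0,0,0,0]]]}}

```text
time_s: 13.28
tcp_pos: [0.5149, 0.1963, 0.2942]
ee_rot: [[-0.985, -0.174, -0.0], [-0.174, 0.985, -0.0], [0.0, -0.0, -1.0]]
wrist_force: [1.1, -0.6, -10.0]
gripper_width: 0.343
gripper_force: 30.0
```

```bash
python3 - <<'E'
from h import *
to([.5139,.1976,.26],190)
print(sense()['ee_rot'].round(4))
a=save("scene","pics/s5.png");b=save("top","pics/t5.png")
r=lambda a:cv2.resize(a[:,:,::-1],(400,600),interpolation=cv2.INTER_CUBIC)
cv2.imwrite('pics/c5.png',np.hstack([r(a[90:240,270:370]),r(b[100:250,150:250])]))
E
```

```text
t 13.28 tcp [0.5149 0.1963 0.2942] yaw -170.01 shift [0.0007 0.0015 0.0342] turn -0.0001 F [  1.08  -0.57 -10.04] w 0.343
[[-9.848e-01 -1.735e-01 -4.000e-04]
 [-1.735e-01  9.848e-01 -4.000e-04]
 [ 4.000e-04 -3.000e-04 -1.000e+00]]
```

View pics/c5.png

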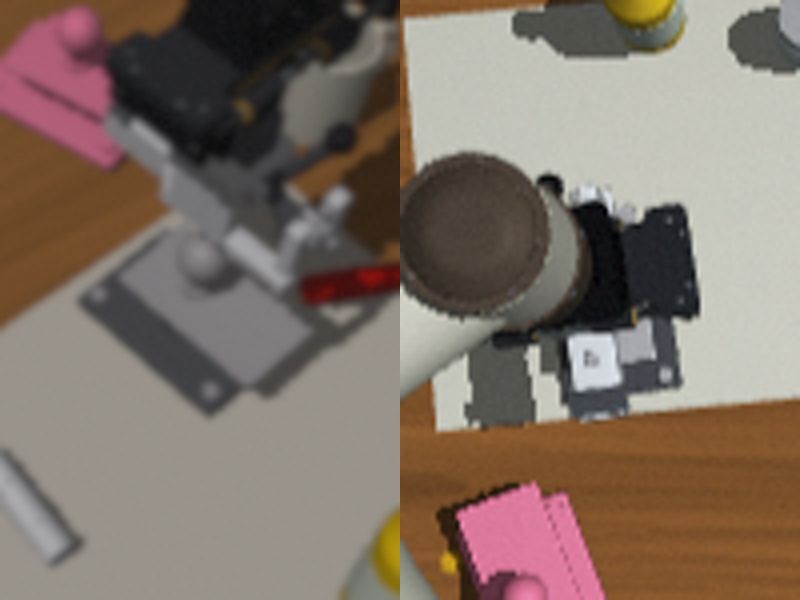

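The crop shows the coupler hanging level over the stand. The ball at crop (205,262) is below it, and the handle is raised over the long end.

Call:
{"name": "jog_arm", "arguments": {"rows": [[[0.0004,0.0008,0.01,0],[0.0003,0.0007,0.02,0],[0,0,0.012,0],[0,0,0,0],[0,0,0,0],[0,0,0,0]]]}}

```text
time_s: 14.12
tcp_pos: [0.5145, 0.1987, 0.2531]
ee_rot: [[-0.985, -0.175, 0.002], [-0.175, 0.985, 0.001], [-0.002, 0.001, -1.0]]
wrist_force: [0.2, 1.3, -8.8]
gripper_width: 0.341
gripper_force: 30.0
```

```bash
cat > m.py <<'E'
from h import *
to([.5139,.1976,.1908],190)
E
python3 m.py
```

```text
t 14.12 tcp [0.5145 0.1987 0.2531] yaw -169.94 shift [ 0.0009 -0.001   0.0623] turn 0.001 F [ 0.17  1.34 -8.75] w 0.341
```

Call:
{"name": "jog_arm", "arguments": {"rows": [[[0.0004,-0.0005,0.005,0],[0,0,0.006,0],[0,0,0.004,0],[0,0,0,0],[0,0,0,0],[0,0,0,0]]]}}

```text
time_s: 14.88
tcp_pos: [0.5139, 0.198, 0.2375]
ee_rot: [[-0.985, -0.175, 0.0], [-0.175, 0.985, 0.0], [-0.001, 0.0, -1.0]]
wrist_force: [-0.2, -0.3, -8.9]
gripper_width: 0.343
gripper_force: 30.0
```

```bash
python3 m.py
```

```text
t 14.88 tcp [0.5139 0.198  0.2375] yaw -169.95 shift [ 0.0001 -0.0004  0.0467] turn 0.0009 F [-0.19 -0.35 -8.86] w 0.343
```

Call:
{"name": "jog_arm", "arguments": {"rows": [[[0,0,0.003,0],[0,0,0.003,0],[0,0,0.002,0],[0,0,0,0],[0,0,0,0]]]}}

```text
time_s: 15.5
tcp_pos: [0.5139, 0.198, 0.2293]
ee_rot: [[-0.985, -0.175, 0.0], [-0.175, 0.985, 0.0], [-0.0, 0.0, -1.0]]
wrist_force: [0.5, 0.6, -8.9]
gripper_width: 0.342
gripper_force: 30.0
```

```bash
python3 m.py
```

```text
t 15.5 tcp [0.5139 0.198  0.2293] yaw -169.95 shift [ 0.0001 -0.0004  0.0385] turn 0.0009 F [ 0.52  0.56 -8.86] w 0.342
```

No contact yet, with the ball's cap already inside the mouth. Continuing slowly.

Call:
{"name": "jog_arm", "arguments": {"rows": [[[0,0,0.002,0],[0,0,0.002,0],[0,0,0.002,0],[0,0,0.002,0],[0,0,0,0],[0,0,0,0]]]}}

```text
time_s: 16.25
tcp_pos: [0.5137, 0.1979, 0.2212]
ee_rot: [[-0.985, -0.174, -0.0], [-0.174, 0.985, -0.0], [0.0, -0.0, -1.0]]
wrist_force: [-0.7, -0.6, -10.4]
gripper_width: 0.341
gripper_force: 30.0
```

```bash
python3 m.py
```

```text
t 16.25 tcp [0.5137 0.1979 0.2212] yaw -169.95 shift [-0.0001 -0.0003  0.0304] turn 0.0008 F [ -0.68  -0.62 -10.35] w 0.341
```

Call:
{"name": "jog_arm", "arguments": {"rows": [[[0,0,0.0015,0],[0,0,0.0015,0],[0,0,0.0015,0],[0,0,0.0015,0],[0,0,0,0],[0,0,0,0]]]}}

```text
time_s: 17.0
tcp_pos: [0.5137, 0.1979, 0.2151]
ee_rot: [[-0.985, -0.174, -0.0], [-0.174, 0.985, -0.0], [0.0, -0.0, -1.0]]
wrist_force: [-0.9, 0.7, -9.5]
gripper_width: 0.341
gripper_force: 30.0
```

```bash
python3 m.py
```

```text
t 17.0 tcp [0.5137 0.1979 0.2151] yaw -169.95 shift [-0.0001 -0.0003  0.0243] turn 0.0008 F [-0.85  0.74 -9.54] w 0.341
```

Call:
{"name": "jog_arm", "arguments": {"rows": [[[0,0,0.001,0],[0,0,0.001,0],[0,0,0.001,0],[0,0,0.001,0],[0,0,0,0]]]}}

```text
time_s: 17.62
tcp_pos: [0.5138, 0.1979, 0.2111]
ee_rot: [[-0.985, -0.174, -0.0], [-0.174, 0.985, -0.0], [0.0, -0.0, -1.0]]
wrist_force: [0.0, -0.1, -9.4]
gripper_width: 0.345
gripper_force: 30.0
```

Call:
{"name": "jog_arm", "arguments": {"rows": [[[0,0,0.001,0],[0,0,0.001,0],[0,0,0.001,0],[0,0,0.001,0],[0,0,0,0]]]}}

```text
time_s: 18.25
tcp_pos: [0.514, 0.198, 0.2082]
ee_rot: [[-0.985, -0.175, 0.001], [-0.175, 0.985, 0.0], [-0.001, 0.0, -1.0]]
wrist_force: [-4.0, -0.7, 1.3]
gripper_width: 0.339
gripper_force: 30.0
```

Call:
{"name": "jog_arm", "arguments": {"rows": [[[0,0,0.001,0],[0,0,0.001,0],[0,0,0.001,0],[0,0,0,0]]]}}

```text
time_s: 18.75
tcp_pos: [0.5144, 0.1981, 0.2056]
ee_rot: [[-0.985, -0.175, 0.002], [-0.175, 0.985, 0.0], [-0.002, 0.0, -1.0]]
wrist_force: [-3.8, -0.9, 6.8]
gripper_width: 0.336
gripper_force: 30.0
```

Call:
{"name": "jog_arm", "arguments": {"rows": [[[0,0,0.001,0],[0,0,0.001,0],[0,0,0,0]]]}}

```text
time_s: 19.12
tcp_pos: [0.515, 0.1982, 0.2045]
ee_rot: [[-0.984, -0.176, 0.004], [-0.176, 0.984, 0.001], [-0.004, 0.0, -1.0]]
wrist_force: [-4.6, -0.4, 9.7]
gripper_width: 0.345
gripper_force: 30.0
```

Call:
{"name": "jog_arm", "arguments": {"rows": [[[0,0,0.001,0],[0,0,0.001,0],[0,0,0,0]]]}}

```text
time_s: 19.5
tcp_pos: [0.5154, 0.1984, 0.2032]
ee_rot: [[-0.984, -0.176, 0.005], [-0.176, 0.984, 0.001], [-0.005, 0.0, -1.0]]
wrist_force: [-4.8, -1.6, 10.9]
gripper_width: 0.34
gripper_force: 30.0
```

Call:
{"name": "jog_arm", "arguments": {"rows": [[[0,0,0.001,0],[0,0,0.001,0],[0,0,0,0]]]}}

```text
time_s: 19.88
tcp_pos: [0.5154, 0.1984, 0.2009]
ee_rot: [[-0.984, -0.176, 0.005], [-0.176, 0.984, 0.002], [-0.005, 0.001, -1.0]]
wrist_force: [-2.9, -2.2, 8.3]
gripper_width: 0.341
gripper_force: 30.0
```

Call:
{"name": "jog_arm", "arguments": {"rows": [[[0,0,0.001,0],[0,0,0.001,0],[0,0,0,0]]]}}

```text
time_s: 20.25
tcp_pos: [0.5148, 0.1983, 0.1961]
ee_rot: [[-0.985, -0.175, 0.003], [-0.175, 0.985, 0.002], [-0.003, 0.001, -1.0]]
wrist_force: [1.6, -0.9, -5.4]
gripper_width: 0.343
gripper_force: 30.0
```

Call:
{"name": "jog_arm", "arguments": {"rows": [[[0,0,0.001,0],[0,0,0.001,0],[0,0,0,0]]]}}

```text
time_s: 20.62
tcp_pos: [0.514, 0.1981, 0.1924]
ee_rot: [[-0.985, -0.174, -0.0], [-0.174, 0.985, 0.0], [0.0, 0.0, -1.0]]
wrist_force: [6.0, 1.4, -16.9]
gripper_width: 0.344
gripper_force: 30.0
```

Call:
{"name": "jog_arm", "arguments": {"rows": [[[0,0,0.001,0],[0,0,0.001,0],[0,0,0,0]]]}}

```text
time_s: 21.0
tcp_pos: [0.5131, 0.1978, 0.1911]
ee_rot: [[-0.985, -0.174, -0.002], [-0.174, 0.985, -0.001], [0.002, -0.0, -1.0]]
wrist_force: [2.2, 1.9, -14.4]
gripper_width: 0.339
gripper_force: 30.0
```

Call:
{"name": "jog_arm", "arguments": {"rows": [[[0,0,0.001,0],[0,0,0.001,0],[0,0,0,0]]]}}

```text
time_s: 21.38
tcp_pos: [0.513, 0.1977, 0.1905]
ee_rot: [[-0.985, -0.175, -0.002], [-0.174, 0.985, -0.001], [0.002, -0.0, -1.0]]
wrist_force: [-2.8, 1.3, -8.7]
gripper_width: 0.345
gripper_force: 30.0
```

Call:
{"name": "jog_arm", "arguments": {"rows": [[[0,0,0.001,0],[0,0,0,0]]]}}

```text
time_s: 21.62
tcp_pos: [0.5131, 0.1977, 0.19]
ee_rot: [[-0.985, -0.175, -0.001], [-0.175, 0.985, -0.001], [0.001, -0.0, -1.0]]
wrist_force: [-5.6, 0.8, -4.2]
gripper_width: 0.341
gripper_force: 30.0
```

Call:
{"name": "jog_arm", "arguments": {"rows": [[[0,0,0.001,0],[0,0,0,0]]]}}

```text
time_s: 21.88
tcp_pos: [0.5126, 0.1975, 0.1887]
ee_rot: [[-0.985, -0.174, -0.002], [-0.174, 0.985, -0.001], [0.003, -0.0, -1.0]]
wrist_force: [-6.2, 0.8, -4.9]
gripper_width: 0.343
gripper_force: 30.0
```

Call:
{"name": "jog_arm", "arguments": {"rows": [[[0.0005,0,0.001,0],[0,0,0,0],[0,0,0,0]]]}}

```text
time_s: 22.25
tcp_pos: [0.5125, 0.1975, 0.1884]
ee_rot: [[-0.985, -0.174, -0.001], [-0.174, 0.985, -0.001], [0.001, -0.0, -1.0]]
wrist_force: [-6.5, 1.2, -1.8]
gripper_width: 0.344
gripper_force: 30.0
```

Call:
{"name": "jog_arm", "arguments": {"rows": [[[0,0,0.001,0],[0,0,0,0],[0,0,0,0]]]}}

```text
time_s: 22.62
tcp_pos: [0.5125, 0.1975, 0.1881]
ee_rot: [[-0.985, -0.175, -0.001], [-0.175, 0.985, -0.001], [0.001, -0.001, -1.0]]
wrist_force: [-7.7, 1.4, 1.5]
gripper_width: 0.343
gripper_force: 30.0
```

Call:
{"name": "jog_arm", "arguments": {"rows": [[[0,0,0.001,0],[0,0,0,0],[0,0,0,0]]]}}

```text
time_s: 23.0
tcp_pos: [0.5125, 0.1975, 0.1878]
ee_rot: [[-0.985, -0.175, -0.001], [-0.175, 0.985, -0.001], [0.001, -0.001, -1.0]]
wrist_force: [-9.5, 0.0, 4.7]
gripper_width: 0.341
gripper_force: 30.0
```

Call:
{"name": "jog_arm", "arguments": {"rows": [[[0,0,0.001,0],[0,0,0,0],[0,0,0,0]]]}}

```text
time_s: 23.38
tcp_pos: [0.5125, 0.1975, 0.1874]
ee_rot: [[-0.985, -0.175, -0.0], [-0.175, 0.985, -0.001], [0.001, -0.001, -1.0]]
wrist_force: [-10.6, 0.0, 8.4]
gripper_width: 0.343
gripper_force: 30.0
```

Call:
{"name": "jog_arm", "arguments": {"rows": [[[0.0005,0,0.001,0],[0,0,0,0],[0,0,0,0],[0,0,0,0]]]}}

```text
time_s: 23.88
tcp_pos: [0.5124, 0.1975, 0.1872]
ee_rot: [[-0.985, -0.175, 0.001], [-0.175, 0.985, -0.001], [-0.001, -0.001, -1.0]]
wrist_force: [-10.3, 0.1, 10.9]
gripper_width: 0.343
gripper_force: 30.0
```

Call:
{"name": "jog_arm", "arguments": {"rows": [[[0.0005,0,-0.002,0],[0,0,0,0]]]}}

```text
time_s: 24.12
tcp_pos: [0.5123, 0.1975, 0.1879]
ee_rot: [[-0.985, -0.175, 0.001], [-0.175, 0.985, -0.0], [-0.001, -0.0, -1.0]]
wrist_force: [-6.3, 0.8, 3.6]
gripper_width: 0.343
gripper_force: 30.0
```

Call:
{"name": "jog_arm", "arguments": {"rows": [[[0,0,0,0],[0,0,0,0],[0,0,0,0],[0,0,0,0],[0,0,-0.01,0],[0,0,-0.03,0],[0,0,-0.04,0],[0,0,-0.04,0],[0,0,-0.02,0],[0,0,0,0],[0,0,0,0]]], "claw": 1}}

```text
time_s: 25.5
tcp_pos: [0.5118, 0.1974, 0.3243]
ee_rot: [[-0.985, -0.174, -0.002], [-0.174, 0.985, -0.001], [0.002, -0.0, -1.0]]
wrist_force: [0.3, 0.3, -1.1]
gripper_width: 1.0
gripper_force: 0.0
```

```bash
python3 - <<'E'
from h import *
k=np.array([.5149,.1978,.0566]); x=.030+.086*np.cos(1.15)
for n,p in dict(home_pin=[0,0,.101],nohome=[0,0,.097],knob=[x,0,.1225]).items():
  q=k+np.array([p[0]*.985,p[0]*.174,p[2]]);print(n,q.round(4),np.round(pix("scene",q),2))
to([.5149+x*.985,.1978+x*.174,.0566+.1225+.051],190)
a=save("scene","pics/s6.png")
cv2.imwrite('pics/c6.png',cv2.resize(a[95:185,275:395][:,:,::-1],(800,600),interpolation=cv2.INTER_CUBIC))
E
```

```text
home_pin [0.5149 0.1978 0.1576] [324.48 139.73]
nohome [0.5149 0.1978 0.1536] [324.24 140.64]
knob [0.5791 0.2091 0.1791] [344.5  149.62]
t 25.5 tcp [0.5118 0.1974 0.3243] yaw -169.96 shift [-0.0684 -0.0002  0.094 ] turn 0.0006 F [ 0.25  0.31 -1.08] w 1.0
```

View pics/c6.png

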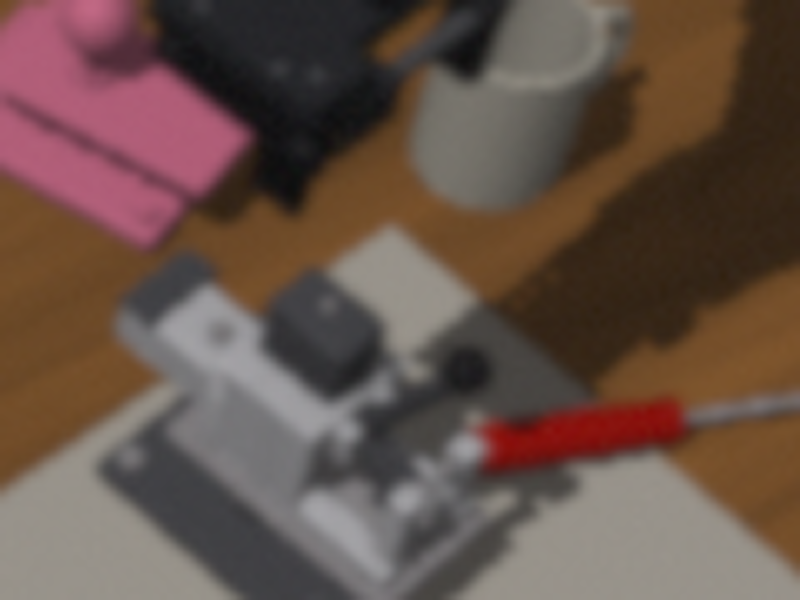

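The crop shows the coupler flat on the plate with its pin up at crop (328,306). The raised knob is at crop (467,370), as predicted, and the screwdriver and mug are clear. Pinching the knob next.

Call:
{"name": "jog_arm", "arguments": {"rows": [[[-0.02,0,0,0],[-0.026,0,0,0],[-0.0205,0,0,0],[0,0,0.03,0],[0,0,0.03,0],[0,0,0.025,0],[0,0,0.011,0],[0,0,0,0],[0,0,0,0]]]}}

```text
time_s: 26.68
tcp_pos: [0.5783, 0.2095, 0.2303]
ee_rot: [[-0.985, -0.175, 0.002], [-0.175, 0.985, 0.001], [-0.002, 0.0, -1.0]]
wrist_force: [1.1, 0.4, 0.4]
gripper_width: 0.999
gripper_force: 0.0
```

Call:
{"name": "jog_arm", "arguments": {"rows": [[[0,0,0,0],[0,0,0,0],[0,0,0,0],[0,0,0,0],[0,0,0,0],[0,0,0,0],[0,0,0,0],[0,0,0,0]]], "claw": 0}}

```text
time_s: 27.68
tcp_pos: [0.5778, 0.2093, 0.2292]
ee_rot: [[-0.985, -0.174, -0.0], [-0.174, 0.985, 0.0], [0.0, 0.0, -1.0]]
wrist_force: [0.3, -0.2, 0.3]
gripper_width: 0.204
gripper_force: 30.0
```

Call:
{"name": "jog_arm", "arguments": {"rows": [[[-0.0039,0,0.0019,0],[-0.0075,0,0.0043,0],[-0.007,0,0.005,0],[-0.0065,0,0.0057,0],[-0.0058,0,0.0063,0],[-0.0052,0,0.0068,0],[-0.0045,0,0.0073,0],[-0.0037,0,0.0077,0],[-0.003,0,0.0081,0],[0,0,0,0],[0,0,0,0]]]}}

```text
time_s: 29.05
tcp_pos: [0.6245, 0.2176, 0.1762]
ee_rot: [[-0.985, -0.175, 0.001], [-0.175, 0.985, 0.0], [-0.001, 0.0, -1.0]]
wrist_force: [-0.9, 1.0, 0.2]
gripper_width: 0.208
gripper_force: 30.0
```

Call:
{"name": "jog_arm", "arguments": {"rows": [[[-0.0012,0,0.0042,0],[-0.0009,0,0.0042,0],[-0.0008,0,0.0043,0],[-0.0005,0,0.0043,0],[-0.0003,0,0.0043,0],[-0.0001,0,0.0043,0],[0,0,0,0],[0,0,0,0]]]}}

```text
time_s: 30.05
tcp_pos: [0.6284, 0.2183, 0.1505]
ee_rot: [[-0.985, -0.175, 0.001], [-0.175, 0.985, 0.0], [-0.001, 0.0, -1.0]]
wrist_force: [3.1, 2.0, 0.5]
gripper_width: 0.204
gripper_force: 30.0
```

Call:
{"name": "jog_arm", "arguments": {"rows": [[[0,0,0.0015,0],[0,0,0,0],[0,0,0,0]]]}}

```text
time_s: 30.42
tcp_pos: [0.6284, 0.2183, 0.1497]
ee_rot: [[-0.985, -0.175, 0.001], [-0.175, 0.985, 0.001], [-0.002, 0.0, -1.0]]
wrist_force: [3.2, 2.0, 3.1]
gripper_width: 0.205
gripper_force: 30.0
```

Call:
{"name": "jog_arm", "arguments": {"rows": [[[0,0,0.001,0],[0,0,0,0],[0,0,0,0]]]}}

```text
time_s: 30.8
tcp_pos: [0.6284, 0.2183, 0.1492]
ee_rot: [[-0.985, -0.175, 0.002], [-0.175, 0.985, 0.001], [-0.002, 0.0, -1.0]]
wrist_force: [2.1, 1.2, 5.2]
gripper_width: 0.21
gripper_force: 30.0
```

Call:
{"name": "jog_arm", "arguments": {"rows": [[[0,0,0.001,0],[0,0,0,0],[0,0,0,0]]]}}

```text
time_s: 31.18
tcp_pos: [0.6284, 0.2184, 0.1487]
ee_rot: [[-0.985, -0.175, 0.002], [-0.175, 0.985, 0.001], [-0.002, 0.0, -1.0]]
wrist_force: [1.5, 1.3, 7.8]
gripper_width: 0.207
gripper_force: 30.0
```

Call:
{"name": "jog_arm", "arguments": {"rows": [[[0,0,0.001,0],[0,0,0,0],[0,0,0,0],[0,0,-0.003,0],[0,0,0,0]]]}}

```text
time_s: 31.8
tcp_pos: [0.6284, 0.2183, 0.1494]
ee_rot: [[-0.985, -0.175, 0.001], [-0.175, 0.985, 0.001], [-0.002, 0.0, -1.0]]
wrist_force: [4.1, 1.8, 3.5]
gripper_width: 0.207
gripper_force: 30.1
```

Call:
{"name": "jog_arm", "arguments": {"rows": [[[0,0,0,0],[0,0,0,0],[0,0,0,0],[0,0,0,0],[0,0,-0.015,0],[0,0,-0.04,0],[0,0,-0.04,0],[0,0,-0.04,0],[0.04,-0.04,0,0],[0.04,-0.04,0,0],[0.03,-0.04,0,0],[0,0,0,0],[0,0,0,0]]], "claw": 1}}

```text
time_s: 33.42
tcp_pos: [0.5409, 0.0809, 0.2853]
ee_rot: [[-0.985, -0.174, 0.002], [-0.174, 0.985, 0.001], [-0.002, 0.0, -1.0]]
wrist_force: [-0.6, 0.6, 0.1]
gripper_width: 0.999
gripper_force: 0.0
```

```bash
python3 - <<'E'
from h import *
to([.5,.1,.3],190)
for t in(0,.1,.2,.3):
  x=.03+.086*np.cos(t); q=[.513+x*.985,.1977+x*.174,.0545+.044+.086*np.sin(t)];print(t,np.round(pix("scene",q),1))
for z in(.0965,.0975,.101): print(z,np.round(pix("scene",[.513,.1977,.0545+z]),1))
a=save("scene","pics/s7.png");b=save("top","pics/t7.png")
r=lambda a:cv2.resize(a[:,:,::-1],(400,600),interpolation=cv2.INTER_CUBIC)
cv2.imwrite('pics/c7.png',np.hstack([r(a[100:205,290:360]),r(b[125:230,165:235])]))
E
```

```text
t 33.42 tcp [0.5409 0.0809 0.2853] yaw -169.96 shift [ 0.0369  0.026  -0.0147] turn 0.0006 F [-0.6   0.61  0.12] w 0.999
0 [351.9 178. ]
0.1 [352.5 176.2]
0.2 [352.9 174.2]
0.3 [353.  172.1]
0.0965 [323.6 140.8]
0.0975 [323.7 140.5]
0.101 [323.9 139.7]
```

View pics/c7.png

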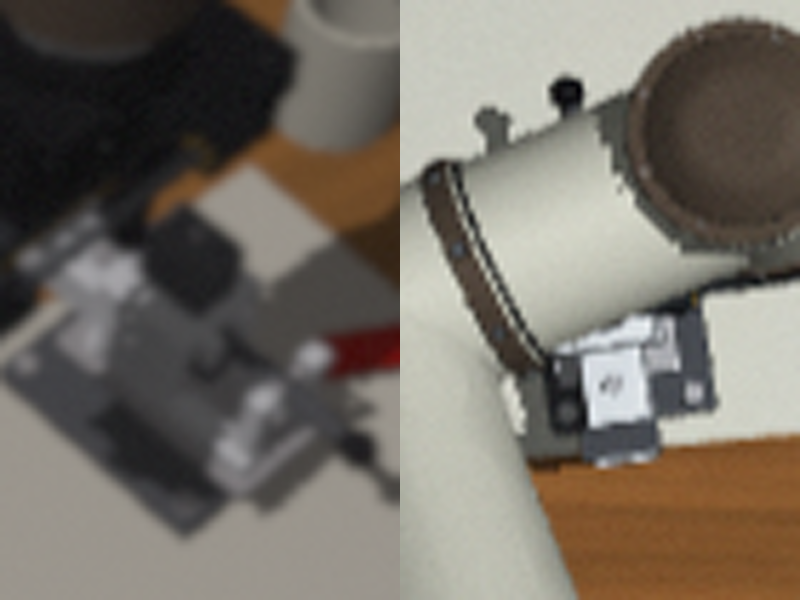

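The knob is at scene (351.9,177.5), which matches the predicted position for handle angle 0. The coupler sits flat on the plate and the gripper is clear of it.

```bash
python3 -c "
from station import *
print(finish_job())"
```

```text
the job is handed in; nothing more can be done
None
```

I handed the job in at about 33 s: the silver coupler is on the grey stand, flat on the plate, with its handle pressed fully down over the longer end and the gripper clear. That it is fully home I judged from the grip height and how stiffly the plate pushed back, as the pictures were too coarse to measure the pin's rise, and the hand-in returned no verdict.

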